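# Nest two sample cups and poise them over the balance pan

### The arm

A 7-joint arm with a two-finger parallel gripper is mounted at the origin on a cart in front of the work surface, level with it; the furniture and walls round the work are solid. World frame = base frame: x ahead of the robot, y to its left, z up, the work surface at z = 0. Lengths are in m, angles in rad, forces in N, time in s.
With the tool pointing down it reaches from about 0.425 to 0.875 m from the base axis. Payload 4.7 kg.
Tool frame: the origin (TCP) lies midway between the tips of the shut fingers; the grasp point (between the pads) lies 19 mm behind it; z points along the fingers, x is the direction in which the jaws open and shut, and the axes are right-handed (so a half turn about z gives the same grasp; the last joint's range is limited). The gripper opens to 87 mm and grips with 3 to 60 N. Pads are 19 mm wide; open, the fingers measure 117 mm over their backs; the gripper's body (75 mm by 190 mm) begins 51 mm behind the grasp point.
Start: joints at [1.16, 0.321, -0.07, 1.45, 0.023, 1.371, -0.057], TCP at [0.268, -0.592, 0.223] pointing down, gripper open.
Joint ranges: [-2.86, 2.86], [-0.3, 2.09], [-1.38, 1.24], [0.06, 2.45], [-1.56, 4.7], [0.09, 2.05], [-2.69, 2.69]. Speed limits (rad/s): [2.57, 2.57, 3.14, 3.14, 3.14, 3.14, 3.14].

### API

Orientations are given as a rotation vector (axis times angle).
In Python, from bench import get_state, eyes, ticket gives the robot as it stands.
- The arm moves only by the tool carry_out, never from a script. Its argument "motion" is a list of rows, each a list of 2 entries, a list of its own where there are three numbers: the shift along the world's x, y, z in m, then the turn about the world's z in rad. A call has 1 to 20 rows; each row is the pose to reach, as a shift and turn from the pose commanded when the call began; what a row does not reach only later rows make up. A row lasts 1/10 s, in which the tool goes at most 50 mm and 8.59 degrees, less where a joint would pass 70% of its speed; a pose out of reach is approached as far as the arm can. A call with a gripper value outside its range is refused whole. "grip" is the gripper command: -1 is fully open, 1 is shut, values between are in proportion, set as the call begins (left out, the last holds). The fingers move at their own pace and stop on an object; "squeeze" is the grip in N (left out, the last holds). Time passes only in rows, so rows that repeat a pose let the fingers close. It gives the time, the measured TCP pose, the force and the opening at its end, in the units of the state.
- get_state(): the state, without advancing time (a new reading comes with each control period).
- eyes.get_image(name): name is "side" or "top"; returns a dict with "pixels" (480x640x3 uint8, blue, green, red), "mtx" (3x3 intrinsics, pixels), "extrinsics" (4x4, takes a point from camera to world coordinates). Camera axes: x right, y down, z forward; pixel columns grow to the right and rows downward; lengths in m; the calibration is good to about 2 mm. A picture is of the moment at which its call begins. There is no depth.
- ticket.close_job(): hands the job in, once; it reports no verdict.
The state is a dict: "time": time; "joint_positions": joint angles; "qd": joint speeds; "joint_torque": joint torques, N m; "position": TCP position; "tool_rot": TCP orientation; "ft_force": force on the tool from outside, world axes, zero at the start; "torque": the same for the moment, N m; "grip_width": opening from 0.0 (shut) to 1.0 (fully open).
Only numpy, scipy, OpenCV 4.12 (cv2) and the standard library are available. Lean on these libraries where they do the work, as an engineer would, in place of code of your own. Each camera call takes 0.05 s, during which the arm holds its last target. There are 200 camera calls.

### The job

Put the blue-collared steel cup into the plain steel cup so that they stand on the bench as one stack, and let go of it. Then take the stack by the lower, plain cup, lift it over the tube rack and the bottles without the cups touching them or the bottles being pushed, and hold it still and level, centred over the balance's round pan with its foot about one centimetre above the pan, so that the balance can be zeroed first: never let the cups touch the balance, and finish there still holding the stack in the air.

Things in the scene. Friction and masses are not known exactly. Their poses are not given: they have to be found in the camera images.
- cup_plain: Plain steel cup, 50 to 90 g, round, 62 mm high, open top, upright on the bench. Origin: centre of its underside; z up its axis. Tapered body 34 mm across at the foot, 47 mm at 38 mm height; above that (38 to 62 mm above the origin) a straight collar 61 mm across, 51 mm inside, with a shoulder under it. Grip the stack by this collar.
- cup_blue: Cup of the same shape, height and origin as cup_plain, but its collar is blue and 56 mm across (thinner wall). Put into the plain cup, its shoulder comes to sit on the plain rim: its origin is then about 25 mm above the plain cup's, the blue collar stands wholly above the plain rim and the stack is 87 mm high. Lifting by the blue collar would pull the cups apart.
- balance: White bench balance, fixed to the bench, 170 (x) by 140 (y) by 42 mm high with a grey key panel at its front (-x) edge and a round pan on top. Origin: centre of its underside, on the bench.
- pan (a point): Centre of the upper face of the balance's round aluminium pan, 96 mm in diameter, 56 mm above the bench and 27 mm behind (+x of) the balance's middle.
- tube_rack: Blue tube rack fixed to the bench between the cups and the balance, 58 (x) by 122 (y) by 40 mm high; the microtubes in it end below 50 mm above the bench, and three glass vials of up to 53 mm height stand along its front (-x) side, all fixed. Origin: centre of its underside.
- agent_bottle: Loose brown dropper bottle with a purple cap, 48 mm across and 132 mm high, standing beyond the rack. Origin: centre of its underside.
- cement_bottle: Loose white bottle with a blue nozzle, 34 mm across and 83 mm high, standing on the robot's side of the rack. Origin: centre of its underside.

How it is judged:
On the way, in this order (a step that is already met when the one before it is completed fails the run):
1. the blue cup sits fully home in the plain cup, which stands on the bench, and the fingers have let go of both (horizontal distance between cup_blue and cup_plain below 0.006 m and z of cup_blue in the frame of cup_plain between 0.018 and 0.029 m and angle between the z axis of cup_blue and the z axis of cup_plain, either way round below 0.1 rad and angle between cup_plain's own z axis and vertical below 0.1 rad and height (world z) of cup_plain below 0.004 m and contact force between the fingers and cup_blue below 0.1 N and contact force between the fingers and cup_plain below 0.1 N), for 0.2 s.
2. the stack is carried, still nested, across the strip of bench where the rack stands, with its foot higher than the rack (world y of cup_plain between -0.19 and -0.03 m and height (world z) of cup_plain above 0.045 m and z of cup_blue in the frame of cup_plain below 0.03 m), for 0.02 s.
At the end, for the whole second after the job is handed in: The fingers hold the plain cup still and upright within 0.12 rad, axis within 10 mm of the pan centre, foot 3 to 20 mm above the pan, not touching the balance; the blue cup is still home in it (axes within 8 mm, origins 18 to 30 mm apart) (horizontal distance between cup_plain and pan below 0.01 m and z of cup_plain in the frame of pan between 0.003 and 0.02 m and angle between cup_plain's own z axis and vertical below 0.12 rad and horizontal distance between cup_blue and cup_plain below 0.008 m and z of cup_blue in the frame of cup_plain between 0.018 and 0.03 m and linear speed of cup_plain below 0.02 m/s and contact force between the fingers and cup_plain above 0.5 N and contact force between cup_plain and balance below 0.05 N); the arm keeps its last pose, push and grip.
It fails at once if a cup touches the balance (contact force between any of cup_plain, cup_blue and balance above 0.3 N).
It fails at once if a cup touches the tube rack or a bottle (contact force between any of cup_plain, cup_blue and tube_rack above 0.3 N or contact force between any of cup_plain, cup_blue and agent_bottle above 0.3 N or contact force between any of cup_plain, cup_blue and cement_bottle above 0.3 N).
It fails at once if a bottle is pushed or knocked over (distance of any of agent_bottle, cement_bottle from where it was at the start of the episode above 0.012 m or angle between any of agent_bottle, cement_bottle's own z axis and vertical above 0.3 rad).
It also fails if it takes over 64 s, if anything falls off the work surface, if the arm or the gripper's body presses on something with over 40 N, if the wrist force passes 120 N, or if a joint passes its speed limit or range.

## Working session

There is one attempt and no reset: what is moved stays moved. The work goes in short steps, Python scripts to look and compute and a tool call to move; the robot and the scene stay as the last step left them, time stands still between calls to the robot, and variables do not carry over. Pictures are saved under pics/ and viewed, about 8 in all and at most 12, crops included, and the job is handed in when it is done.

Besides the shell and the picture viewer there is one more tool, called after "Call:" as name(argument=value, ...), one argument or row to a line, values as JSON. carry_out: Moves the arm, as the interface text tells. Its arguments: {"type":"object","properties":{"motion":{"type":"array","items":{"type":"array"}},"grip":{"type":"number"},"squeeze":{"type":"number"}},"required":["motion"]}

```bash
mkdir -p pics
python3 - <<'E'
from bench import get_state, eyes
import cv2, numpy as np
print(get_state())
for n in ("side","top"):
    d=eyes.get_image(n); cv2.imwrite(f"pics/{n}0.png",d["pixels"]); print(n,np.round(d["mtx"],1).tolist(),np.round(d["extrinsics"],4).tolist())
E
```

```text
{'time': 0.0, 'joint_positions': array([ 1.16009222,  0.32184835, -0.07008456,  1.4516689 ,  0.02258484,
        1.37079971, -0.05687446]), 'qd': array([-0.00032662, -0.00097731, -0.00055765, -0.00022667,  0.00263367,
       -0.00135444,  0.00101816]), 'joint_torque': array([ 4.46365621e-04, -4.91286278e+01, -4.03846074e-01, -3.12530708e+01,
       -6.39531109e-02,  4.38610185e-02,  1.86804737e-04]), 'position': array([ 0.26762339, -0.59174135,  0.22144811]), 'tool_rot': array([-2.63903971e+00,  1.70261964e+00,  2.62488022e-03]), 'ft_force': array([0.0726639 , 0.1020349 , 0.37431182]), 'torque': array([-0.04065119,  0.02438923,  0.03812771]), 'grip_width': 0.9996424939689129}
side [[509.9, 0.0, 324.8], [0.0, 509.9, 244.4], [0.0, 0.0, 1.0]] [[0.9994, 0.021, -0.0288, 0.5588], [0.0356, -0.5406, 0.8405, -0.9575], [0.0021, -0.841, -0.541, 0.601], [0.0, 0.0, 0.0, 1.0]]
top [[468.5, 0.0, 321.0], [0.0, 468.5, 235.6], [0.0, 0.0, 1.0]] [[0.0047, -0.991, 0.1339, 0.4165], [-0.9998, -0.0075, -0.0201, -0.0898], [0.021, -0.1338, -0.9908, 0.9196], [0.0, 0.0, 0.0, 1.0]]
```

View pics/top0.png

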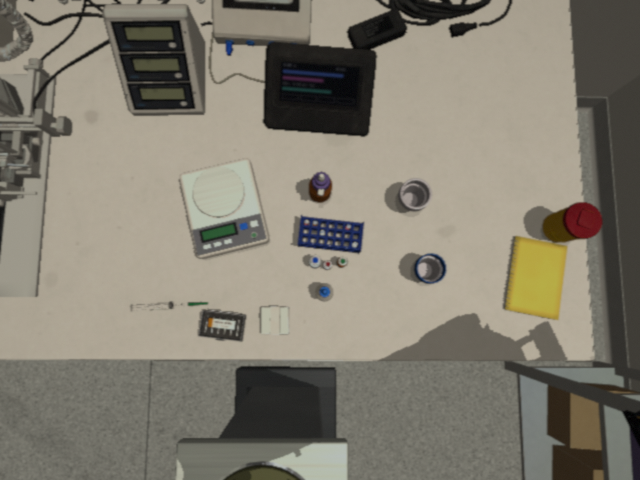

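View pics/side0.png

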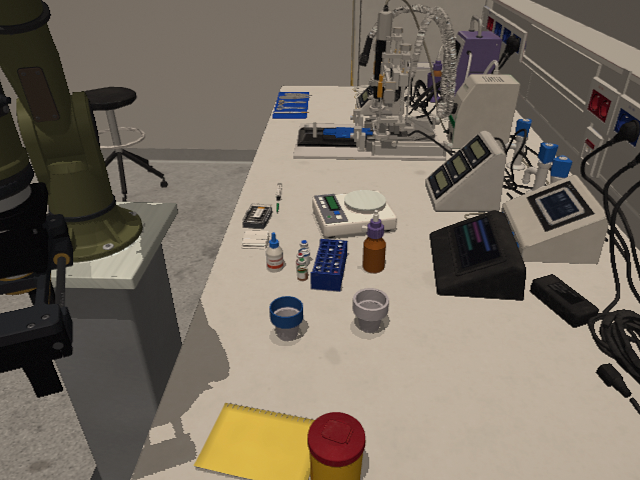

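Top view shows the plain cup at about (414,195), the blue cup (430,268), pan (218,191), rack (331,234), brown bottle (320,187) and cement bottle (325,292). In the side view the blue cup is at (286,312) and the plain cup at (370,305).

```bash
cat > h.py <<'E'
from bench import get_state, eyes, ticket
import cv2, numpy as np
def img(n): d=eyes.get_image(n); return d["pixels"],d["mtx"],d["extrinsics"]
def ray(uv,K,E,z):
    d=E[:3,:3]@np.linalg.solve(K,[uv[0],uv[1],1]); o=E[:3,3]; return o+d*(z-o[2])/d[2]
def proj(p,K,E):
    q=E[:3,:3].T@(np.asarray(p)-E[:3,3]); q=K@q; return q[:2]/q[2]
def blob(mask,c,r=30):
    m=np.zeros_like(mask); x,y=c; m[y-r:y+r,x-r:x+r]=mask[y-r:y+r,x-r:x+r]
    cs=cv2.findContours(m,cv2.RETR_EXTERNAL,cv2.CHAIN_APPROX_NONE)[0]
    return max(cs,key=cv2.contourArea)
E
python3 - <<'E'
from h import *
p,K,E=img("top")
hsv=cv2.cvtColor(p,cv2.COLOR_BGR2HSV)
blue=cv2.inRange(hsv,(95,90,30),(130,255,255))
def rep(n,c,z):
    e=cv2.fitEllipse(cv2.convexHull(c)); P=ray(e[0],K,E,z)
    a=ray((e[0][0]+e[1][0]/2,e[0][1]),K,E,z); print(n,np.round(e[0],1),np.round(e[1],1),np.round(P,4),'diam~',np.round(np.array(e[1])*np.linalg.norm(a-P)/(e[1][0]/2)*1000,1))
rep('blue',blob(blue,(430,268),22),.062)
ps,Ks,Es=img("side"); hs=cv2.cvtColor(ps,cv2.COLOR_BGR2HSV)
for n,c in (('cem',(325,292)),):
    rep(n,blob(blue,c,12),.08)
r=cv2.minAreaRect(blob(blue,(331,234),38)); print('rack',r, [np.round(ray(q,K,E,.04),3).tolist() for q in cv2.boxPoints(r)], np.round(ray(r[0],K,E,.04),3))
b=cv2.inRange(hsv,(110,40,20),(170,255,255)); rep('cap',blob(b,(320,187),20),.12)
# panels
crops=[(414,195,30),(430,268,30),(218,191,50),(320,187,30)]
out=np.hstack([cv2.resize(p[y-r:y+r,x-r:x+r],(400,400),interpolation=cv2.INTER_CUBIC) for x,y,r in crops[:2]])
x,y=(325,310);o2=cv2.resize(ps[235:355,225:425],(400,240),interpolation=cv2.INTER_CUBIC)
o3=cv2.resize(p[141:261,168:288],(240,240),interpolation=cv2.INTER_CUBIC);
bot=np.zeros((200,800,3),np.uint8); bot[:, :333]=cv2.resize(ps[235:355,225:425],(333,200),interpolation=cv2.INTER_CUBIC); bot[:,340:540]=cv2.resize(o3,(200,200)); bot[:,560:760]=cv2.resize(p[157:217,290:350],(200,200))
cv2.imwrite('pics/c1.png',np.vstack([out,bot]))
E
```

```text
blue [431.2 267.8] [26.9 28.3] [ 0.4741 -0.3102  0.062 ] diam~ [49.9 52.4]
cem [324.3 291.3] [ 9.8 10. ] [ 0.4299 -0.1133  0.08  ] diam~ [17.5 17.8]
rack ((329.9634094238281, 234.32925415039062), (62.50424575805664, 28.712196350097656), 6.340191841125488) [[0.517, -0.063, 0.04], [0.571, -0.069, 0.04], [0.559, -0.187, 0.04], [0.504, -0.181, 0.04]] [ 0.538 -0.125  0.04 ]
cap [320.6 181.3] [17.5 18.2] [ 0.6204 -0.1049  0.12  ] diam~ [30.7 31.8]
```

View pics/c1.png

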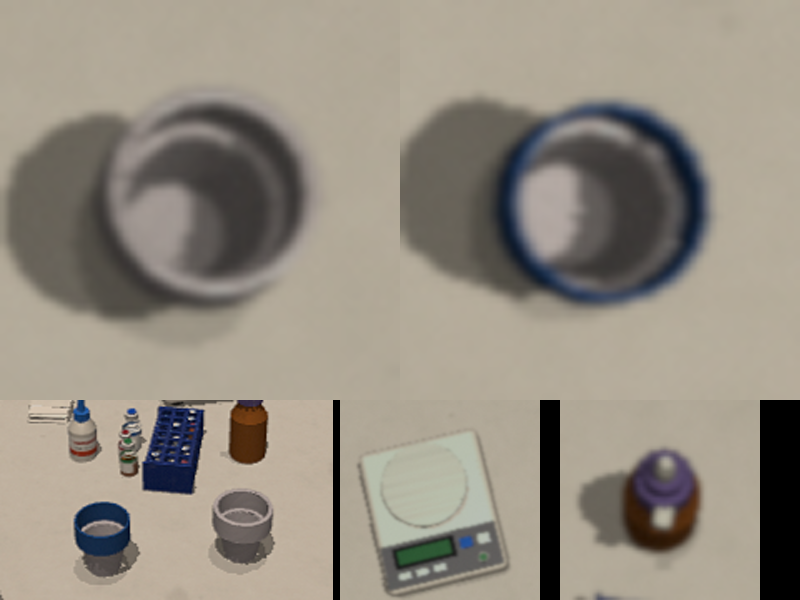

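Run:
```python
from h import *
S=8
V={n:img(n) for n in("top","side")}
vis=[]
def meas(v,c,r,z,kind,name,y0=None):
    p,K,E=V[v]; x,y=c; cr=cv2.resize(p[y-r:y+r,x-r:x+r],None,fx=S,fy=S,interpolation=cv2.INTER_CUBIC)
    lab=cv2.cvtColor(cr,cv2.COLOR_BGR2LAB)[:,:,2]
    lab=cv2.GaussianBlur(lab,(0,0),3)
    if kind=='otsu': t,m=cv2.threshold(lab,0,255,cv2.THRESH_BINARY_INV|cv2.THRESH_OTSU)
    else: t,m=cv2.threshold(lab,kind,255,cv2.THRESH_BINARY_INV)
    cs=max(cv2.findContours(m,cv2.RETR_EXTERNAL,cv2.CHAIN_APPROX_NONE)[0],key=cv2.contourArea)
    hull=cv2.convexHull(cs); e=cv2.fitEllipse(hull); bb=cv2.boundingRect(hull)
    o=np.array([x-r,y-r])-.5+.5/S
    uv=np.array(e[0])/S+o; bc=np.array([bb[0]+bb[2]/2,bb[1]+bb[3]/2])/S+o
    print(v,name,'thr',t,'ell',np.round(uv,1),np.round(np.array(e[1])/S,1),'bb',np.round(bc,1),np.round(np.array(bb[2:])/S,1),'P',np.round(ray(uv,K,E,z),4),np.round(ray(bc,K,E,z),4))
    cv2.drawContours(cr,[hull],-1,(0,255,0),1); vis.append(cv2.resize(cr,(260,260)))
for k in ('otsu',):
    meas('top',(414,195),24,.062,k,'plain'); meas('top',(430,268),22,.062,k,'blue'); meas('top',(218,191),34,.056,k,'pan')
    meas('side',(370,298),28,.062,k,'plain'); meas('side',(286,308),28,.062,k,'blue'); meas('side',(365,201),26,.056,k,'pan')
cv2.imwrite('pics/c2.png',np.vstack([np.hstack(vis[:3]),np.hstack(vis[3:])]))
```

```text
top plain thr 134.0 ell [409.2 195.3] [34.7 45.7] bb [410.6 194.9] [42.  34.5] P [ 0.61   -0.2724  0.062 ] [ 0.6106 -0.2751  0.062 ]
top blue thr 126.0 ell [430.  268.1] [30.6 32.5] bb [429.8 268.1] [32.2 30.5] P [ 0.4735 -0.308   0.062 ] [ 0.4736 -0.3078  0.062 ]
top pan thr 118.0 ell [242.8 224.3] [4.9 9.6] bb [243.  223.1] [9.1 2.9] P [0.5532 0.0381 0.056 ] [0.5555 0.0378 0.056 ]
side plain thr 135.0 ell [370.8 309.6] [41.2 45.9] bb [370.7 306.6] [37.2 37.9] P [ 0.612  -0.3135  0.062 ] [ 0.6122 -0.306   0.062 ]
side blue thr 123.0 ell [286.2 311.9] [33.7 36.8] bb [285.8 312.1] [33.9 33. ] P [ 0.4748 -0.3245  0.062 ] [ 0.4741 -0.325   0.062 ]
side pan thr 126.0 ell [375.3 226. ] [16.6 17. ] bb [375.3 222.5] [17.   8.1] P [ 0.6328 -0.0356  0.056 ] [ 0.6336 -0.021   0.056 ]
```

View pics/c2.png

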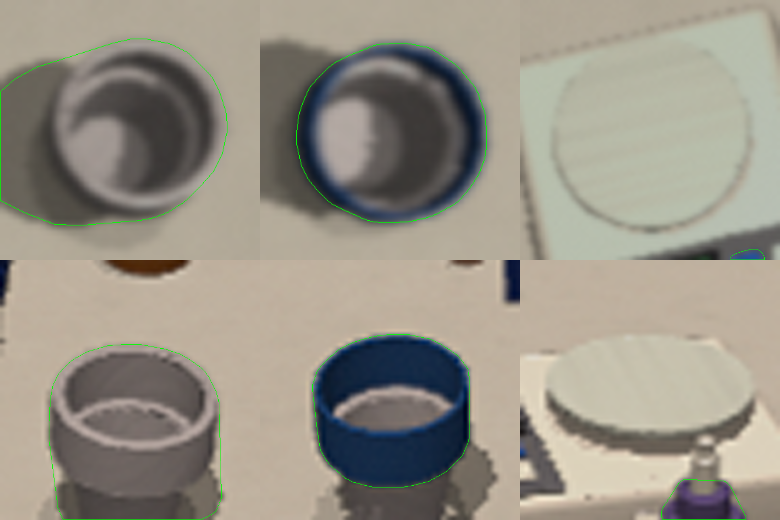

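The contours hold the blue collar well in both views; the plain one catches its shadow and the pan needs edges read from the picture: top pan centre about (218.5,192.7), plain rim (414.8,194.4).

Run:
```python
from h import *
(p,K,E),(ps,Ks,Es)=img("top"),img("side")
f=lambda n,uv,z,s=0:print(n,np.round(ray(uv,*((Ks,Es) if s else (K,E)),z),4))
f('plain top',(414.8,194.4),.062); f('plain side far rim(y+30.5)',(370.6,288.3),.062,1); f('plain side near collar bottom(y-30.5)',(370.6,320.6),.038,1)
f('blue top',(430.6,268),.062); f('blue side far rim(+28)',(286,295.6),.062,1); f('blue side near bottom(-28)',(286,328.6),.038,1)
f('pan top',(218.5,192.7),.056); f('pan side far edge(+48)',(365,190),.056,1);f('pan side near(-48)',(365,209.6),.056,1)
f('agent cap',(320.6,181.3),.115); f('cem',(324.3,291.3),.075)
# agent base side, cement base side
f('agent base near(-24)',(374,272),0,1); f('cem base near(-17)',(274.5,271),0,1)
s=get_state(); print(s['position']); R=cv2.Rodrigues(s['tool_rot'])[0]; print(np.round(R,3), np.arctan2(R[1,0],R[0,0]))
```

```text
plain top [ 0.6117 -0.2831  0.062 ]
plain side far rim(y+30.5) [ 0.614  -0.2568  0.062 ]
plain side near collar bottom(y-30.5) [ 0.613  -0.3131  0.038 ]
blue top [ 0.4737 -0.3092  0.062 ]
blue side far rim(+28) [ 0.4703 -0.2825  0.062 ]
blue side near bottom(-28) [ 0.4749 -0.3378  0.038 ]
pan top [0.6129 0.0852 0.056 ]
pan side far edge(+48) [0.6165 0.1309 0.056 ]
pan side near(-48) [0.6136 0.0347 0.056 ]
agent cap [ 0.6216 -0.1051  0.115 ]
cem [ 0.43   -0.1134  0.075 ]
agent base near(-24) [ 0.6293 -0.1224  0.    ]
cem base near(-17) [ 0.4291 -0.1267  0.    ]
[ 0.26787394 -0.59216755  0.22240116]
[[ 0.412 -0.911 -0.   ]
 [-0.911 -0.412  0.   ]
 [-0.     0.    -1.   ]] -1.1459220954242064
```

Both views agree to about 3 mm: blue cup (0.474,-0.310), plain (0.6125,-0.284), pan (0.6135,0.084). I move over the blue cup with the jaws along x.

Call:
carry_out(
  motion=[
    [[0.02,0.03,0],0.1],
    [[0.05,0.07,-0.01],0.24],
    [[0.08,0.11,-0.02],0.38],
    [[0.11,0.15,-0.03],0.52],
    [[0.14,0.19,-0.04],0.66],
    [[0.165,0.225,-0.055],0.8],
    [[0.185,0.255,-0.07],0.94],
    [[0.2,0.274,-0.08],1.06],
    [[0.206,0.282,-0.09],1.146],
    [[0.206,0.282,-0.09],1.146],
    [[0.206,0.282,-0.09],1.146],
    [[0.206,0.282,-0.09],1.146],
  ],
  grip=-1,
)

```text
time: 1.6
position: [0.4734, -0.3119, 0.1333]
tool_rot: [3.14, -0.006, 0.001]
ft_force: [0.2, 0.2, 0.9]
grip_width: 0.999
```

Run:
```python
from h import *
s=get_state(); print(s['time'],s['position'],s['tool_rot'],s['joint_positions'])
a=img("top")[0][180:340,340:520]; b=img("side")[0][180:360,200:440]
cv2.imwrite('pics/p1.png',np.hstack([cv2.resize(a,(450,400)),cv2.resize(b,(350,400))]))
```

```text
1.6 [ 0.4733976  -0.31185638  0.13327103] [ 3.14038177e+00 -5.52160613e-03  8.88916703e-04] [ 0.88594386  0.23077348 -0.39805397  1.76383282  0.09750605  1.16511831
  0.45539617]
```

View pics/p1.png

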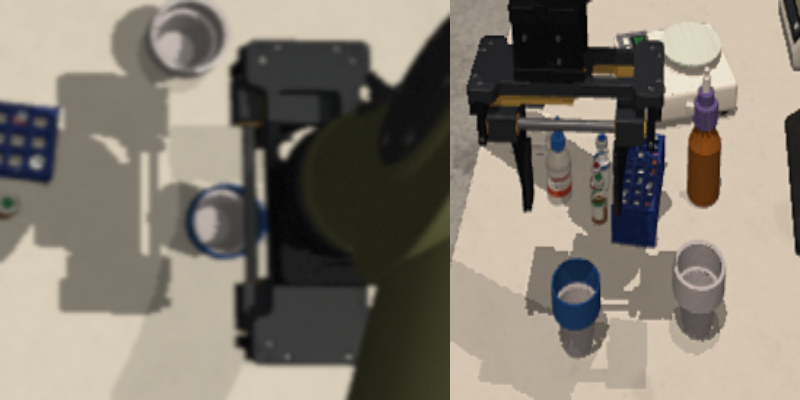

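The fingers straddle the blue cup (side crop: tips at 530 and 618, cup centre 576). Down and grip the top of the collar.

Call:
carry_out(
  motion=[
    [[0,0.001,-0.02],0],
    [[0,0.001,-0.045],0],
    [[0,0.001,-0.07],0],
    [[0,0.001,-0.088],0],
    [[0,0.001,-0.088],0],
    [[0,0.001,-0.088],0],
  ],
)

```text
time: 2.3
position: [0.4739, -0.3098, 0.0451]
tool_rot: [3.141, -0.002, 0.001]
ft_force: [0.4, 0.0, 0.1]
grip_width: 0.998
```

Call:
carry_out(
  motion=[
    [[0,0,0],0],
    [[0,0,0],0],
    [[0,0,0],0],
    [[0,0,0],0],
    [[0,0,0],0],
    [[0,0,0],0],
    [[0,0,0],0],
    [[0,0,0],0],
    [[0,0,0],0],
    [[0,0,0],0],
    [[0,0,0],0],
    [[0,0,0],0],
  ],
  grip=1,
  squeeze=10,
)

```text
time: 3.5
position: [0.4739, -0.3094, 0.0448]
tool_rot: [3.141, -0.0, 0.0]
ft_force: [-1.7, -0.1, 5.2]
grip_width: 0.647
```

Call:
carry_out(
  motion=[
    [[0,0,0.02],0],
    [[0,0,0.05],0],
    [[0,0,0.08],0],
    [[0,0,0.095],0],
    [[0.03,0.005,0.095],0],
    [[0.07,0.013,0.095],0],
    [[0.11,0.021,0.095],0],
    [[0.132,0.025,0.095],0],
    [[0.139,0.026,0.095],0],
    [[0.139,0.026,0.095],0],
    [[0.139,0.026,0.095],0],
    [[0.139,0.026,0.095],0],
  ],
)

```text
time: 4.7
position: [0.6113, -0.2845, 0.1394]
tool_rot: [3.141, -0.003, -0.002]
ft_force: [-0.5, -0.2, -0.3]
grip_width: 0.652
```

Run:
```python
from h import *
s=get_state(); print(s['time'],s['position'],s['tool_rot'],s['grip_width'],s['ft_force'])
b,Ks,Es=img("side"); x0,y0=320,220
# predicted: blue collar bottom corners, plain rim edges
for n,q in (('plain rim L/R',[(.6125-.0305,-.284,.062),(.6125+.0305,-.284,.062)]),('blue L/R',[(s['position'][0]-.028,s['position'][1],.133),(s['position'][0]+.028,s['position'][1],.133)])): print(n,[np.round((proj(v,Ks,Es)-[x0,y0])*6,0) for v in q])
cv2.imwrite('pics/p2.png',cv2.resize(b[y0:y0+120-20,x0:x0+100],None,fx=6,fy=6,interpolation=cv2.INTER_CUBIC))
```

```text
4.7 [ 0.61131405 -0.28449588  0.13944308] [ 3.14084382e+00 -2.93904790e-03 -1.78693897e-03] 0.6519196699974097 [-0.46543784 -0.18221915 -0.29574879]
plain rim L/R [array([193., 467.]), array([411., 472.])]
blue L/R [array([206., 260.]), array([416., 264.])]
```

View pics/p2.png

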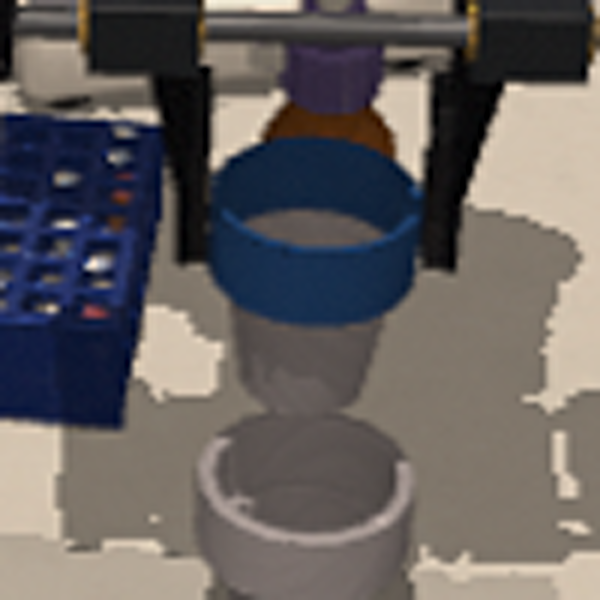

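Run:
```python
from h import *
_,Ks,Es=img("side"); g=lambda r,c,z:np.round(ray((320+(c+.5)/6-.5,220+(r+.5)/6-.5),Ks,Es,z),4)
print('plain far/near',g(412,305,.062),g(546,305,.062))
zb=get_state()['position'][2]-.0448+.062
print('blue far/near rim',g(138,314,zb),g(248,314,zb),'collar bottom near',g(325,314,zb-.024))
```

```text
plain far/near [ 0.6137 -0.2567  0.062 ] [ 0.6113 -0.3161  0.062 ]
blue far/near rim [ 0.6112 -0.2594  0.157 ] [ 0.609  -0.3117  0.157 ] collar bottom near [ 0.6102 -0.3121  0.133 ]
```

Plain cup lies about 1 mm +x and 1.5 mm -y of the blue one; I correct this and lower.

Call:
carry_out(
  motion=[
    [[0.001,-0.0015,0],0],
    [[0.001,-0.0015,-0.015],0],
    [[0.001,-0.0015,-0.03],0],
    [[0.001,-0.0015,-0.04],0],
    [[0.001,-0.0015,-0.05],0],
    [[0.001,-0.0015,-0.057],0],
    [[0.001,-0.0015,-0.062],0],
    [[0.001,-0.0015,-0.065],0],
    [[0.001,-0.0015,-0.065],0],
    [[0.001,-0.0015,-0.065],0],
  ],
)

```text
time: 5.8
position: [0.6142, -0.2849, 0.0751]
tool_rot: [3.141, -0.0, 0.001]
ft_force: [0.1, 0.6, -0.4]
grip_width: 0.65
```

Call:
carry_out(
  motion=[
    [[0,0,-0.002],0],
    [[0,0,-0.004],0],
    [[0,0,-0.005],0],
    [[0,0,-0.005],0],
    [[0,0,-0.005],0],
  ],
)

```text
time: 6.3
position: [0.6145, -0.2849, 0.0703]
tool_rot: [3.141, -0.0, 0.002]
ft_force: [0.1, 1.3, 2.2]
grip_width: 0.652
```

Contact at the expected height; I let go.

Call:
carry_out(
  motion=[
    [[0,0,0],0],
    [[0,0,0],0],
    [[0,0,0],0],
    [[0,0,0],0],
    [[0,0,0],0],
    [[0,0,0],0],
    [[0,0,0],0],
    [[0,0,0],0],
  ],
  grip=-1,
)

```text
time: 7.1
position: [0.6139, -0.2847, 0.0696]
tool_rot: [3.142, 0.0, 0.0]
ft_force: [0.2, 0.3, -0.9]
grip_width: 0.999
```

Run:
```python
from h import *
s=get_state(); print(s['time'],s['position'],s['grip_width'],s['ft_force'])
b,Ks,Es=img("side"); x0,y0=320,240
cv2.imwrite('pics/p3.png',cv2.resize(b[y0:y0+100,x0:x0+100],None,fx=6,fy=6,interpolation=cv2.INTER_CUBIC))
```

```text
7.1 [ 0.61385403 -0.28472814  0.06957346] 0.9992075324393174 [ 0.18238203  0.30555715 -0.89479885]
```

View pics/p3.png

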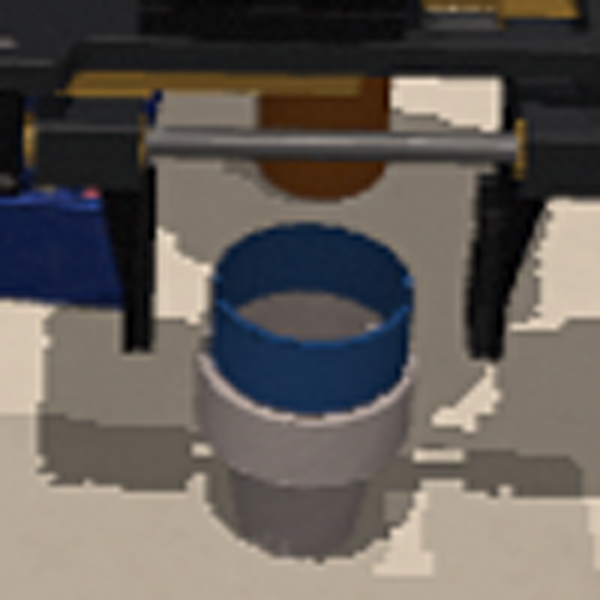

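Blue collar stands wholly above the plain rim, upright, centred within about 1 mm. Now down to the plain collar and grip.

Call:
carry_out(
  motion=[
    [[-0.001,-0.001,-0.01],0],
    [[-0.001,-0.001,-0.025],0],
    [[-0.001,-0.001,-0.035],0],
    [[-0.001,-0.001,-0.0385],0],
    [[-0.001,-0.001,-0.0385],0],
    [[-0.001,-0.001,-0.0385],0],
  ],
)

```text
time: 7.75
position: [0.6131, -0.2857, 0.0312]
tool_rot: [3.142, 0.0, 0.001]
ft_force: [0.5, 0.3, -0.4]
grip_width: 0.994
```

Call:
carry_out(
  motion=[
    [[0,0,0],0],
    [[0,0,0],0],
    [[0,0,0],0],
    [[0,0,0],0],
    [[0,0,0],0],
    [[0,0,0],0],
    [[0,0,0],0],
    [[0,0,0],0],
    [[0,0,0],0],
    [[0,0,0],0],
    [[0,0,0],0],
    [[0,0,0],0],
  ],
  grip=1,
  squeeze=20,
)

```text
time: 8.95
position: [0.6132, -0.2858, 0.0314]
tool_rot: [3.141, -0.0, 0.001]
ft_force: [2.0, 0.0, 2.7]
grip_width: 0.699
```

Call:
carry_out(
  motion=[
    [[0,0,0.005],0],
    [[0,0,0.015],0],
    [[0,0,0.03],0],
    [[0,0,0.05],0],
    [[0,0,0.07],0],
    [[0,0,0.09],0],
    [[0,0,0.11],0],
    [[0,0,0.13],0],
    [[0,0,0.15],0],
    [[0,0,0.16],0],
    [[0,0,0.165],0],
    [[0,0,0.165],0],
    [[0,0,0.165],0],
  ],
)

```text
time: 10.25
position: [0.6123, -0.2856, 0.1951]
tool_rot: [-3.141, -0.0, 0.002]
ft_force: [-0.2, 0.1, -1.7]
grip_width: 0.706
```

Run:
```python
from h import *
s=get_state(); print(s['time'],s['position'],s['grip_width'],s['ft_force'])
b,Ks,Es=img("side"); x0,y0=300,120
cv2.imwrite('pics/p4.png',cv2.resize(b[y0:y0+160,x0:x0+160],None,fx=3.5,fy=3.5,interpolation=cv2.INTER_CUBIC))
```

```text
10.25 [ 0.61233556 -0.2855581   0.19510866] 0.7062291545099165 [-0.16647781  0.11344684 -1.73506998]
```

View pics/p4.png

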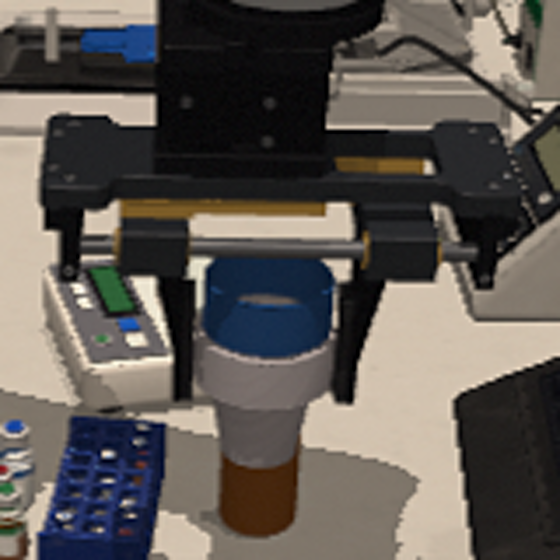

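The stack hangs level and nested in the fingers (foot near (258,460) in the crop). Across at this height (foot ≈ 0.164 m).

Call:
carry_out(
  motion=[
    [[0,0.008,0],0],
    [[0,0.024,0],0],
    [[0,0.046,0],0],
    [[0,0.07,0],0],
    [[0,0.096,0],0],
    [[0,0.122,0],0],
    [[0,0.148,0],0],
    [[0,0.174,0],0],
    [[0,0.2,0],0],
    [[0,0.226,0],0],
    [[0,0.252,0],0],
    [[0,0.278,0],0],
    [[0,0.304,0],0],
    [[0,0.328,0],0],
    [[0,0.348,0],0],
    [[0,0.362,0],0],
    [[0.001,0.37,0],0],
    [[0.001,0.37,0],0],
    [[0.001,0.37,0],0],
    [[0.001,0.37,0],0],
  ],
)

```text
time: 12.3
position: [0.6141, 0.0826, 0.1959]
tool_rot: [3.141, -0.003, -0.0]
ft_force: [0.1, 0.5, -1.5]
grip_width: 0.707
```

Call:
carry_out(
  motion=[
    [[0,0,-0.01],0],
    [[0,0,-0.025],0],
    [[0,0,-0.04],0],
    [[0,0,-0.055],0],
    [[0,0,-0.065],0],
    [[0,0,-0.07],0],
    [[0,0,-0.07],0],
    [[0,0,-0.07],0],
  ],
)

```text
time: 13.1
position: [0.6143, 0.0844, 0.1265]
tool_rot: [-3.141, -0.0, -0.001]
ft_force: [0.6, 0.7, -0.9]
grip_width: 0.702
```

Run:
```python
from h import *
s=get_state(); print(s['time'],s['position'],s['grip_width'],s['ft_force'])
b,Ks,Es=img("side"); a,K,E=img("top"); x0,y0=300,130
cv2.imwrite('pics/p5.png',np.hstack([cv2.resize(b[130:230,310:410],(500,500),interpolation=cv2.INTER_CUBIC),cv2.resize(a[110:260,160:250],(300,500))]))
```

```text
13.1 [0.6142563  0.0844344  0.12651303] 0.7019254758924115 [ 0.55138659  0.70168052 -0.93787449]
```

View pics/p5.png

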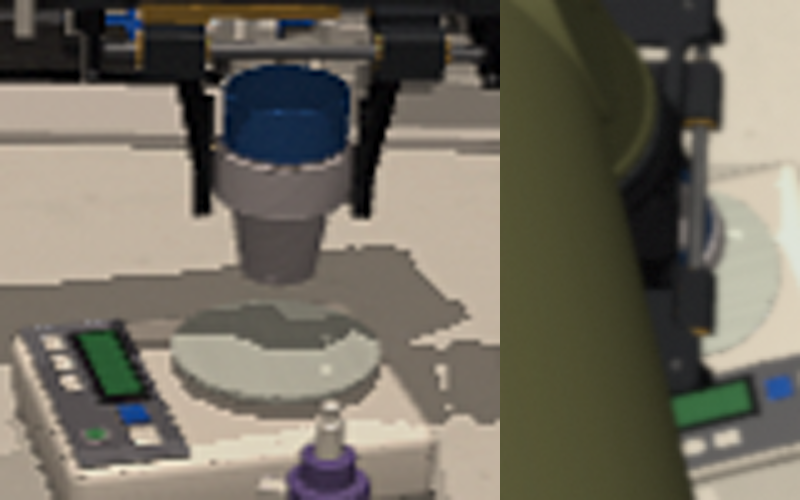

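Run:
```python
from h import *
_,K,E=img("side"); g=lambda r,c,z:np.round(ray((310+(c+.5)/5-.5,130+(r+.5)/5-.5),K,E,z),4)
P=get_state()['position']; print(P)
print('pan far/near',g(301,276,.056),g(397,276,.056))
uv=lambda q:np.round((proj(q,K,E)-[310,130])*5+2,1)
print('pan LR pred',uv([.6135-.048,.084,.056]),uv([.6135+.048,.084,.056]),'seen 171 381')
f=P[2]-.031
print('foot LR pred',uv([P[0]-.017,P[1],f]),uv([P[0]+.017,P[1],f]),'near',uv([P[0],P[1]-.017,f]),'seen 241 316 near 283')
print('collar LR',uv([P[0]-.0305,P[1],f+.05]),uv([P[0]+.0305,P[1],f+.05]),'bottom near',uv([P[0],P[1]-.0305,f+.038]))
```

```text
[0.61442641 0.08441713 0.12694518]
pan far/near [0.6161 0.132  0.056 ] [0.6132 0.0375 0.056 ]
pan LR pred [168.8 346.1] [378.6 350. ] seen 171 381
foot LR pred [241.7 268.1] [317.4 269.4] near [280.7 285.6] seen 241 316 near 283
collar LR [215.2 164.6] [354.3 166.8] bottom near [285.7 220.1]
```

Cup axis and pan centre agree within about 1 mm in x and y; down 29 mm to leave about 10 mm.

Call:
carry_out(
  motion=[
    [[0,0.0005,-0.006],0],
    [[0,0.0005,-0.013],0],
    [[0,0.0005,-0.02],0],
    [[0,0.0005,-0.025],0],
    [[0,0.0005,-0.028],0],
    [[0,0.0005,-0.029],0],
    [[0,0.0005,-0.029],0],
    [[0,0.0005,-0.029],0],
    [[0,0.0005,-0.029],0],
    [[0,0.0005,-0.029],0],
    [[0,0.0005,-0.029],0],
  ],
)

```text
time: 14.35
position: [0.614, 0.0847, 0.0973]
tool_rot: [3.142, 0.0, 0.001]
ft_force: [0.5, -0.1, -1.6]
grip_width: 0.701
```

Run:
```python
from h import *
s=get_state(); print(s['time'],s['position'],s['grip_width'],s['ft_force'])
b,K,E=img("side")
P=s['position']; f=P[2]-.031
uv=lambda q:np.round((proj(q,K,E)-[310,140])*6+2.5,1)
print('foot near pred',uv([P[0],P[1]-.017,f]),'if z on pan',uv([P[0],P[1]-.017,.056]),'pan centre',uv([.6145,.085,.056]))
cv2.imwrite('pics/p6.png',cv2.resize(b[140:240,310:410],(600,600),interpolation=cv2.INTER_CUBIC))
```

```text
14.35 [0.6139528  0.08474566 0.09726314] 0.701439922233428 [ 0.46523166 -0.06819211 -1.60690635]
foot near pred [332.1 353.7] if z on pan [330.9 377.9] pan centre [330.9 356.6]
```

View pics/p6.png

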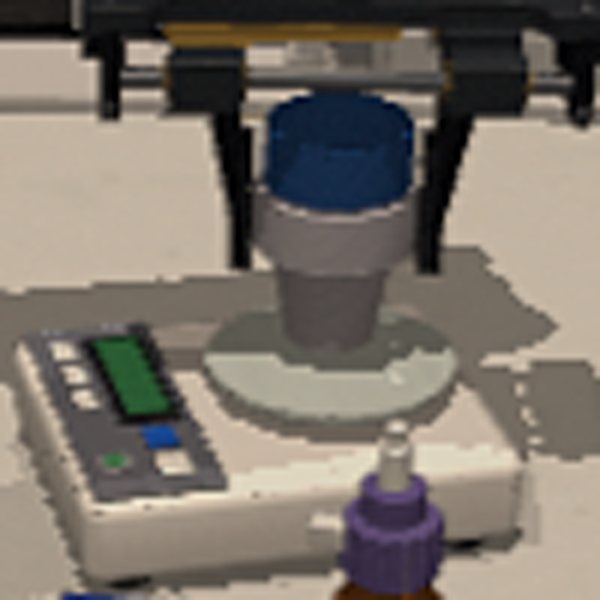

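The foot's near edge is at row about 350 (354 predicted for a 10 mm gap, 378 if touching), centred on the pan, still nested and level. Handing in.

```bash
python3 -c "
from bench import ticket
print(ticket.close_job())"
```

```text
the job is handed in; nothing more can be done
None
```

I put the blue cup into the plain cup, let go, and took the stack by the plain collar. I carried it across with its foot about 0.164 m up, above the 0.132 m bottle. It is now held still over the pan, and the job is handed in (no verdict is reported).

**Last checks:**
- **Position:** the tool is at (0.614, 0.085) and my pan estimate is (0.6145, 0.085), so the two agree to about 1 mm.
- **Gap:** the foot is about 10 mm above the pan by the tool height. The picture suggests 11 to 12 mm, a small disagreement but within the limits.
- **Level and nested:** the stack is level, and the blue collar still stands wholly above the plain rim.
- **Grip and contact:** the jaws read 61 mm, which matches the plain collar. The wrist force shows only the weight of the cups, with no sign of contact.

None of the checks failed. I did not re-measure the bottles after the carry.

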